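# Start a wash at the sink switches

## Robot

A 6-joint arm with a two-finger parallel gripper is mounted at the origin on the work surface. World frame = base frame: x ahead of the robot, y to its left, z up, the work surface at z = 0. Lengths are in mm, angles in rad, forces in N, time in s.
With the tool pointing down it reaches from about 400 to 825 mm from the base axis. Payload 7 kg.
Tool frame: the origin (TCP) lies at the very end of the fingers, on their centre line; the grasp point (between the pads) lies 19 mm behind it; z points along the fingers, y is the line along which they close (so a half turn about z gives the same grasp; the last joint's range is limited). The gripper opens to 88 mm and grips with 3 to 60 N. Pads are 19 mm wide; open, the fingers measure 130 mm over their backs; the gripper's body (78 mm by 193 mm) begins 47 mm behind the grasp point.
Start: joints at [1.429, 0.359, 0.012, 0, -1.224, -0.288], TCP at [281.271, 613.581, 226.561] pointing down, gripper open.
Joint ranges: [-3.07, 3.07], [-1.43, 2.12], [-1.02, 1.25], [-3.03, 1.67], [-3.05, -0], [-3.03, 3.03]. Speed limits (rad/s): [2.39, 2.39, 3.01, 3.14, 3.14, 3.14].

## Interface

Orientations are given as a unit quaternion [x, y, z, w].
In Python, from plant import bot gives the robot as it stands. Calls block until the motion is done:
- bot.move_ptp(position, orientation): joint-space move of the TCP to a pose.
- bot.line_to(position, velocity=150, ori=None): straight line of the TCP; ori=None keeps the orientation; velocity is the mean speed in mm/s.
- bot.move_joints(angles): joint-space move.
- bot.move_gripper(opening, force=None): finger opening in mm; force is the grip in N (None keeps the last); returns when the fingers have stopped.
- bot.pause(seconds).
- bot.solve_ik(position, orientation): joint angles nearest the present ones, or None.
- bot.read_state(): the state.
- bot.camera(name): name is "side" or "top"; returns the picture (480x640x3 uint8, red, green, blue); there is no depth.
- bot.get_calibration(name): a dict with "fx", "fy", "cx", "cy" (pixels), "view" (4x4, takes a point from world to camera coordinates). Camera axes: x right, y up, looking along -z (the intrinsics and any distortion apply to the point x, -y, -z); pixel columns grow to the right and rows downward; lengths in mm; the calibration is good to about 2 mm. A picture is of the moment at which its call begins. get_calibration takes no time and is no camera call.
A pose or a line that the arm cannot do raises bot.Unreachable and nothing moves.
- bot.close_job(): hands the job in; it is judged then, once.
The state is a dict: "t": time; "joint_pos": joint angles; "qvel": joint speeds; "tau": joint torques, N m; "tcp_pos": TCP position; "eef_rot": TCP orientation; "contact_force": force on the tool from outside, world axes, zero at the start; "moment": the same for the moment, N m; "width": finger opening in mm; "finger_force": force on a finger pad.
Only numpy, scipy, OpenCV 4.12 (cv2) and the standard library are available. Lean on these libraries where they do the work, as an engineer would, in place of code of your own. Each camera call takes 0.05 s, during which the arm holds its last target. There are 200 camera calls.

## Task

Start a wash at the sink: tap the black dot on the white key, then on the blue key, then on the green key, each lightly but so that the rocker tips right over and stays down. Leave the red key off, never go out of order, and do not move the things standing on the worktop.

Things in the scene. Friction and masses are not known exactly. Their poses are not given: they have to be found in the camera images.
- drain_box: Switch box of the white key (shuts the sink drain), screwed to the worktop: dark steel housing 90 x 56 mm, 36 mm high (foot plate 110 x 64 x 3 mm). Origin: centre of its underside on the worktop. Its x axis runs along the rocker, from the raised (off) end to the low end; y across; z up. The four boxes look alike but for the key's colour, stand in any order, and are turned up to about 30 degrees.
- drain_key (a joint): Angle of the white rocker key, rad: about 0 is off (the end on the box's -x side, nearest the robot, is up), 0.40 is fully over (that end down). It reads as switched over above about 0.28. It has no spring and stays where it is left.
- drain_spot (a point): The black dot (14 mm across) on top of the raised end of the white rocker, the spot to touch. Rocker: 64 x 40 x 12 mm plate, pivoting on a level axis 38 mm above the worktop at the box's centre. The dot lies 20 mm from the box's centre towards -x of the box and 48 mm above the worktop when off; pushed fully over it has gone down 9 mm, to 39 mm. Takes about 4 N straight down on the dot, then meets a hard stop; over 30 N damages it.
- water_box: Switch box of the blue key (opens the water inlet), screwed to the worktop: dark steel housing 90 x 56 mm, 36 mm high (foot plate 110 x 64 x 3 mm). Origin: centre of its underside on the worktop. Its x axis runs along the rocker, from the raised (off) end to the low end; y across; z up. The four boxes look alike but for the key's colour, stand in any order, and are turned up to about 30 degrees.
- water_key (a joint): Angle of the blue rocker key, rad: about 0 is off (the end on the box's -x side, nearest the robot, is up), 0.40 is fully over (that end down). It reads as switched over above about 0.28. It has no spring and stays where it is left.
- water_spot (a point): The black dot (14 mm across) on top of the raised end of the blue rocker, the spot to touch. Rocker: 64 x 40 x 12 mm plate, pivoting on a level axis 38 mm above the worktop at the box's centre. The dot lies 20 mm from the box's centre towards -x of the box and 48 mm above the worktop when off; pushed fully over it has gone down 9 mm, to 39 mm. Takes about 4 N straight down on the dot, then meets a hard stop; over 30 N damages it.
- pump_box: Switch box of the green key (starts the wash pump), screwed to the worktop: dark steel housing 90 x 56 mm, 36 mm high (foot plate 110 x 64 x 3 mm). Origin: centre of its underside on the worktop. Its x axis runs along the rocker, from the raised (off) end to the low end; y across; z up. The four boxes look alike but for the key's colour, stand in any order, and are turned up to about 30 degrees.
- pump_key (a joint): Angle of the green rocker key, rad: about 0 is off (the end on the box's -x side, nearest the robot, is up), 0.40 is fully over (that end down). It reads as switched over above about 0.28. It has no spring and stays where it is left.
- pump_spot (a point): The black dot (14 mm across) on top of the raised end of the green rocker, the spot to touch. Rocker: 64 x 40 x 12 mm plate, pivoting on a level axis 38 mm above the worktop at the box's centre. The dot lies 20 mm from the box's centre towards -x of the box and 48 mm above the worktop when off; pushed fully over it has gone down 9 mm, to 39 mm. Takes about 4 N straight down on the dot, then meets a hard stop; over 30 N damages it.
- grinder_box: Switch box of the red key (runs the food-waste grinder; must stay off), screwed to the worktop: dark steel housing 90 x 56 mm, 36 mm high (foot plate 110 x 64 x 3 mm). Origin: centre of its underside on the worktop. Its x axis runs along the rocker, from the raised (off) end to the low end; y across; z up. The four boxes look alike but for the key's colour, stand in any order, and are turned up to about 30 degrees.
- grinder_key (a joint): Angle of the red rocker key, rad: about 0 is off (the end on the box's -x side, nearest the robot, is up), 0.40 is fully over (that end down). It reads as switched over above about 0.28. It has no spring and stays where it is left.
- grinder_spot (a point): The black dot (14 mm across) on top of the raised end of the red rocker, the spot to touch. Rocker: 64 x 40 x 12 mm plate, pivoting on a level axis 38 mm above the worktop at the box's centre. The dot lies 20 mm from the box's centre towards -x of the box and 48 mm above the worktop when off; pushed fully over it has gone down 9 mm, to 39 mm. Takes about 4 N straight down on the dot, then meets a hard stop; over 30 N damages it.
- soap: Blue dish-soap bottle, 68 mm across, 165 mm high, standing loose; not to be disturbed. Origin: centre of its underside.
- bowl: White ceramic bowl, 120 mm across the rim, 55 mm high, standing loose; not to be disturbed. Origin: centre of its underside.
- mug: Terracotta mug, 76 mm across, 85 mm high, handle at +y, standing loose; not to be disturbed. Origin: centre of its underside.
- jar: Amber glass jar with a black lid, 66 mm across, 100 mm high, standing loose; not to be disturbed. Origin: centre of its underside.
- sponge: Yellow hard sponge block, 90 x 60 x 28 mm high, standing loose; not to be disturbed. Origin: centre of its underside.
- brush: Flat pastry brush lying loose on the worktop between the robot and the keys, 200 mm long, 42 mm wide, 20 mm high; its x axis runs along it from handle to bristles, origin at its middle on the worktop. Not to be disturbed.

How it is judged:
By the outcome, as a careful person would: the job done as asked, in the order asked, and still so for the second after the job is handed in, with the robot touching nothing.
It also fails if it takes over 51 s, if anything falls off the work surface, if the arm or the gripper's body presses on something with over 40 N, if the wrist force passes 120 N, or if a joint passes its speed limit or range.

## Working session

There is one attempt and no reset: what is moved stays moved. The work goes in short steps, each a Python script; the robot and the scene stay as the last script left them, time stands still between calls to the robot, and variables do not carry over. Pictures are saved under pics/ and viewed, at most 10 in all, crops included, and the job is handed in when it is done.

```bash
ls; mkdir -p pics; python3 - <<'E'
from plant import bot
import cv2
for n in("top","side"):
    cv2.imwrite(f"pics/{n}0.png",bot.camera(n)[:,:,::-1]); print(bot.get_calibration(n))
s=bot.read_state();print(s["t"],s["tcp_pos"],s["eef_rot"],s["width"],s["contact_force"])
E
```

```text
pics
{'fx': 480.4120117932637, 'fy': 480.4120117932637, 'cx': 324.4870220988514, 'cy': 232.65048101012448, 'view': array([[ 2.86972738e-02, -9.99485922e-01, -1.42954234e-02,
        -1.77683089e+01],
       [ 9.90400862e-01,  2.64960846e-02,  1.35661677e-01,
        -5.66292570e+02],
       [-1.35213164e-01, -1.80513199e-02,  9.90652083e-01,
        -9.42395401e+02],
       [ 0.00000000e+00,  0.00000000e+00,  0.00000000e+00,
         1.00000000e+00]])}
{'fx': 546.3207908338927, 'fy': 546.3207908338927, 'cx': 317.0359303590392, 'cy': 229.66139933293528, 'view': array([[-9.91640762e-01, -1.29021937e-01,  1.39232702e-03,
         5.50205744e+02],
       [ 6.23172543e-02, -4.69455295e-01,  8.80754385e-01,
        -1.01830563e+02],
       [-1.12983001e-01,  8.73478715e-01,  4.73571299e-01,
        -9.11689935e+02],
       [ 0.00000000e+00,  0.00000000e+00,  0.00000000e+00,
         1.00000000e+00]])}
0.1 [281.0951587  613.19754265 225.71713687] [ 9.76988104e-01 -2.13292420e-01 -8.75198522e-05  7.62025110e-04] 87.63013648892468 [-0.27982646  0.54486321  0.3957259 ]
```

View pics/top0.png

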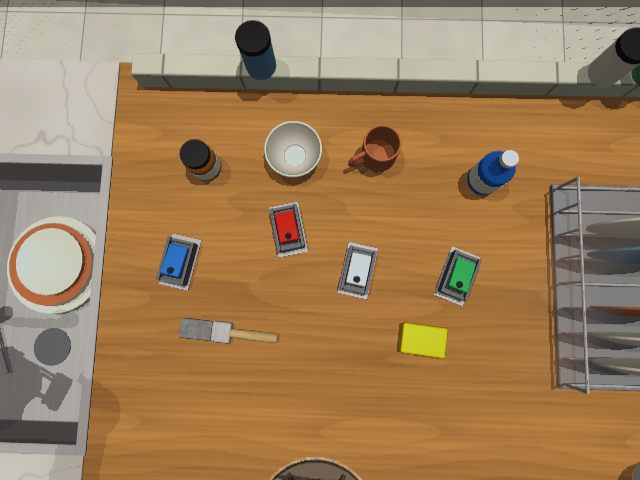

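View pics/side0.png

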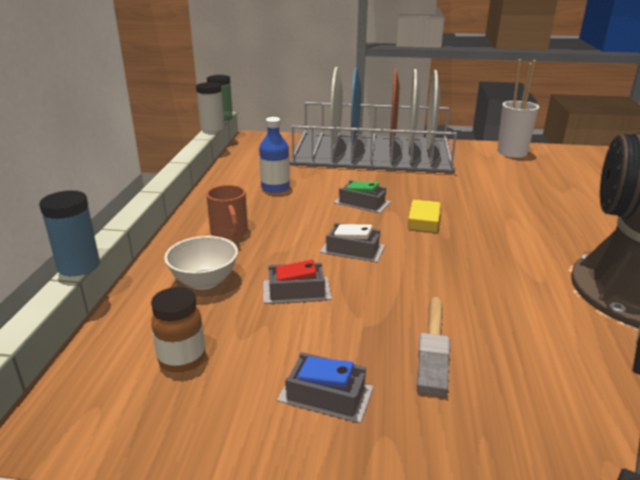

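The top view shows dots at about blue (168,271), white (357,280), green (460,283) and red (288,236). The side view shows them at blue (342,370), white (368,229), green (378,186) and red (309,265). There is clear space around all the keys.

```bash
cat > see.py <<'E'
import numpy as np, cv2
from scipy.optimize import least_squares
from plant import bot
C={n:bot.get_calibration(n) for n in("top","side")}
def proj(n,p):
    c=C[n]; q=c["view"]@np.append(p,1)
    return np.array([c["cx"]+c["fx"]*q[0]/-q[2], c["cy"]+c["fy"]*q[1]/q[2]])
def back(n,uv,z):
    c=C[n]; R=c["view"][:3,:3]; o=-R.T@c["view"][:3,3]
    d=R.T@np.array([(uv[0]-c["cx"])/c["fx"],-(uv[1]-c["cy"])/c["fy"],-1])
    return o+d*(z-o[2])/d[2]
def dot(img,seed,r):
    x,y=seed; g=img[y-r:y+r+1,x-r:x+r+1].max(2).astype(float)
    w=np.clip(np.percentile(g,80)*.6-g,0,None); Y,X=np.mgrid[-r:r+1,-r:r+1]
    return np.array([x+(w*X).sum()/w.sum(),y+(w*Y).sum()/w.sum()])
E
cat > m.py <<'E'
from see import *
T=cv2.imread("pics/top0.png")[:,:,::-1];S=cv2.imread("pics/side0.png")[:,:,::-1]
seeds={"white":((357,280),(368,229)),"blue":((168,271),(342,370)),"green":((460,283),(378,186)),"red":((288,236),(309,265))}
b=T.astype(int)
sel={"white":b.min(2)>190,"blue":(b[...,2]>150)&(b[...,0]<80),"green":(b[...,1]>110)&(b[...,0]<90)&(b[...,2]<120),"red":(b[...,0]>150)&(b[...,1]<60)}
for k,(a,c) in seeds.items():
    u=dot(T,a,4); v=dot(S,c,4 if k!="blue" else 6)
    f=least_squares(lambda p:np.r_[proj("top",p)-u,proj("side",p)-v],back("top",u,48))
    m=np.zeros(T.shape[:2],np.uint8); m[a[1]-32:a[1]+12,a[0]-20:a[0]+25]=sel[k][a[1]-32:a[1]+12,a[0]-20:a[0]+25]
    ys,xs=np.nonzero(m); P=np.array([back("top",(x,y),46)[:2] for x,y in zip(xs,ys)],np.float32)
    (cx,cy),(w,h),_=r=cv2.minAreaRect(P); B=cv2.boxPoints(r); e=max((B[1]-B[0],B[2]-B[1]),key=np.linalg.norm); e*=np.sign(e[0])
    print(k,u.round(1),v.round(1),"top48",back("top",u,48).round(1),"side48",back("side",v,48).round(1),"tri",f.x.round(1),"res",f.fun.round(1),"rect",round(cx),round(cy),round(w),round(h),"yaw",round(float(np.arctan2(e[1],e[0])),3))
E
python3 m.py
```

```text
white [356.2 279.1] [369.1 230.6] top48 [473.6 -68.1  48. ] side48 [467.2 -61.   48. ] tri [470.3 -68.3  44.2] res [-0.   1.7 -1.6 -0.1] rect 495 -72 37 59 yaw -0.194
blue [169.2 270.5] [341.8 369.6] top48 [480.1 307.4  48. ] side48 [484.2 306.2  48. ] tri [483.  307.3  49. ] res [ 0.  -1.5  0.9  0.1] rect 503 301 38 62 yaw -0.241
green [459.1 284.1] [378.2 188.8] top48 [ 469.3 -272.2   48. ] side48 [ 456.7 -250.9   48. ] tri [ 463.8 -274.7   37.8] res [-0.1  3.  -3.2 -0.3] rect 489 -279 39 61 yaw -0.311
red [287.8 235.7] [308.3 265.1] top48 [557.1  71.8  48. ] side48 [560.1  70.7  48. ] tri [558.8  71.8  48.6] res [-0.  -0.8  0.7  0.1] rect 577 76 59 38 yaw 0.226
```

```bash
cat > press.py <<'E'
from see import *
K={"white":(474,-68,-.194),"blue":(482.5,306.8,-.241),"green":(470,-272.5,-.311)}
def above(k,z=130):
    x,y,a=K[k]; bot.move_ptp([x,y,z],[np.cos(a/2),np.sin(a/2),0,0])
def press(k,fmax=11,zmin=38.5):
    x,y,_=K[k]; bot.line_to([x,y,56],80); bot.pause(.2)
    f0=np.array(bot.read_state()["contact_force"]); z=52; log=[]
    while z>=zmin:
        bot.line_to([x,y,z],15); s=bot.read_state()
        f=np.linalg.norm(np.array(s["contact_force"])-f0); log.append((z,round(s["tcp_pos"][2],1),round(f,1)))
        if f>fmax: break
        z-=.75
    print(k,log,np.round(s["tcp_pos"],1))
    bot.line_to([x,y,70],60); bot.line_to([x,y,130],150); print("t",bot.read_state()["t"])
E
python3 - <<'E'
from press import *
bot.move_gripper(0,10); above("white"); 
x,y,_=K["white"]; bot.line_to([x,y,65],150)
print(bot.read_state()["t"],bot.read_state()["tcp_pos"],bot.read_state()["width"])
a=bot.camera("side")[150:310,260:480,::-1];b=bot.camera("top")[200:360,250:470,::-1]
cv2.imwrite("pics/near.png",cv2.resize(np.vstack([a,b]),None,fx=1.8,fy=1.8))
E
```

```text
4.6417 [474.4185278  -67.78806613  65.28365993] 0.0971887130845569
```

View pics/near.png

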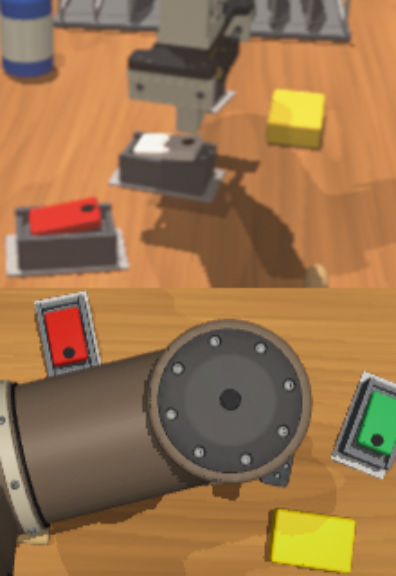

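In the near picture, the closed finger tip sits directly above the white dot: tip at side-crop (188,128), dot at (188,143). The alignment looks right, so I'll press the white key.

```bash
python3 - <<'E'
from press import *
print(proj("side",bot.read_state()["tcp_pos"]), proj("side",[474,-68,48]))
press("white")
a=bot.camera("side")[150:310,260:480,::-1]
cv2.imwrite("pics/w.png",cv2.resize(a,None,fx=3,fy=3))
E
```

```text
[365.48103924 219.94947818] [365.57038757 228.62155829]
white [(52, np.float64(51.9), np.float64(0.6)), (51.25, np.float64(51.2), np.float64(1.3)), (50.5, np.float64(50.5), np.float64(0.6)), (49.75, np.float64(49.7), np.float64(1.3)), (49.0, np.float64(49.1), np.float64(0.6)), (48.25, np.float64(48.3), np.float64(1.3)), (47.5, np.float64(47.4), np.float64(1.9)), (46.75, np.float64(46.7), np.float64(1.5)), (46.0, np.float64(45.9), np.float64(2.4)), (45.25, np.float64(45.2), np.float64(1.5)), (44.5, np.float64(44.4), np.float64(0.2)), (43.75, np.float64(43.8), np.float64(3.3)), (43.0, np.float64(43.1), np.float64(5.2)), (42.25, np.float64(42.3), np.float64(5.2)), (41.5, np.float64(41.5), np.float64(5.7)), (40.75, np.float64(41.0), np.float64(9.2)), (40.0, np.float64(40.7), np.float64(15.9))] [473.7 -68.   40.7]
t 10.8167
```

View pics/w.png

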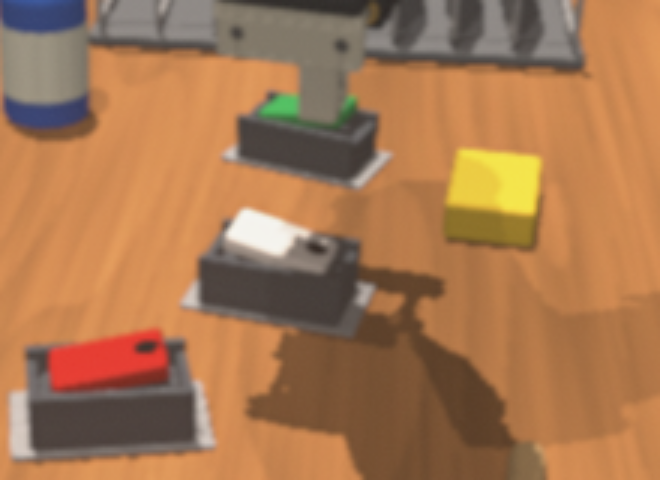

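The white rocker has tipped right over: its dot end at (317,245) is now down. Blue is next, then green.

```bash
python3 - <<'E'
from press import *
print(proj("side",[482.5,306.8,48]))
above("blue",150); press("blue")
a=bot.camera("side")[150:450,230:480,::-1]
cv2.imwrite("pics/b.png",cv2.resize(a,None,fx=2,fy=2))
E
```

```text
[343.09634298 369.99657055]
blue [(52, np.float64(51.8), np.float64(0.9)), (51.25, np.float64(51.2), np.float64(1.5)), (50.5, np.float64(50.5), np.float64(0.9)), (49.75, np.float64(49.7), np.float64(1.6)), (49.0, np.float64(49.1), np.float64(2.1)), (48.25, np.float64(48.3), np.float64(3.6)), (47.5, np.float64(47.5), np.float64(3.6)), (46.75, np.float64(46.7), np.float64(3.2)), (46.0, np.float64(45.9), np.float64(2.3)), (45.25, np.float64(45.2), np.float64(3.6)), (44.5, np.float64(44.4), np.float64(2.3)), (43.75, np.float64(43.8), np.float64(6.0)), (43.0, np.float64(43.1), np.float64(7.8)), (42.25, np.float64(42.5), np.float64(8.4)), (41.5, np.float64(41.7), np.float64(7.9)), (40.75, np.float64(41.2), np.float64(11.1))] [482.1 306.9  41.2]
t 19.15
```

View pics/b.png

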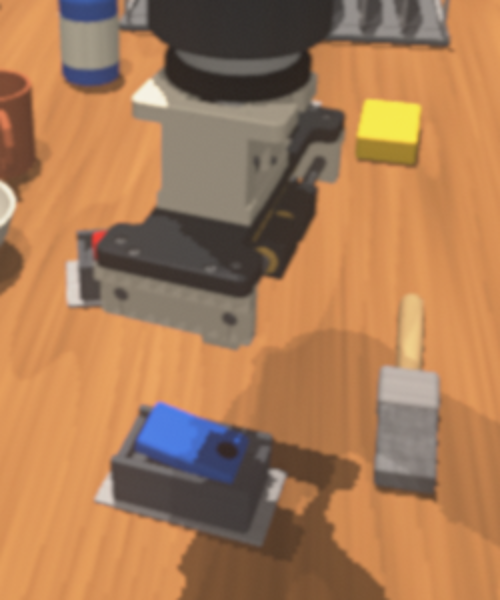

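The blue rocker is tipped over: its dot end at (228,450) is low. The force rose at the hard stop. Green is next.

```bash
python3 - <<'E'
from press import *
above("green",150); press("green")
bot.move_joints([1.429,0.359,0.012,0,-1.224,-0.288])
t,s=bot.camera("top"),bot.camera("side"); print(bot.read_state()["t"])
cv2.imwrite("pics/end.png",np.vstack([cv2.resize(t[190:310,140:500,::-1],(720,240)),cv2.resize(s[160:420,240:440,::-1],(277,360))[:, :].copy() if 0 else cv2.resize(s[160:420,120:480,::-1],(720,360))[:, :720]]))
E
```

```text
green [(52, np.float64(51.8), np.float64(2.0)), (51.25, np.float64(51.2), np.float64(1.4)), (50.5, np.float64(50.5), np.float64(1.4)), (49.75, np.float64(49.9), np.float64(0.7)), (49.0, np.float64(49.0), np.float64(2.2)), (48.25, np.float64(48.1), np.float64(2.1)), (47.5, np.float64(47.4), np.float64(2.4)), (46.75, np.float64(46.7), np.float64(0.9)), (46.0, np.float64(45.9), np.float64(2.0)), (45.25, np.float64(45.2), np.float64(1.8)), (44.5, np.float64(44.4), np.float64(0.4)), (43.75, np.float64(43.8), np.float64(3.5)), (43.0, np.float64(43.2), np.float64(6.0)), (42.25, np.float64(42.4), np.float64(5.4)), (41.5, np.float64(41.6), np.float64(6.3)), (40.75, np.float64(41.1), np.float64(9.7)), (40.0, np.float64(40.9), np.float64(15.6))] [ 469.7 -272.4   40.9]
t 28.425
31.7083
```

View pics/end.png

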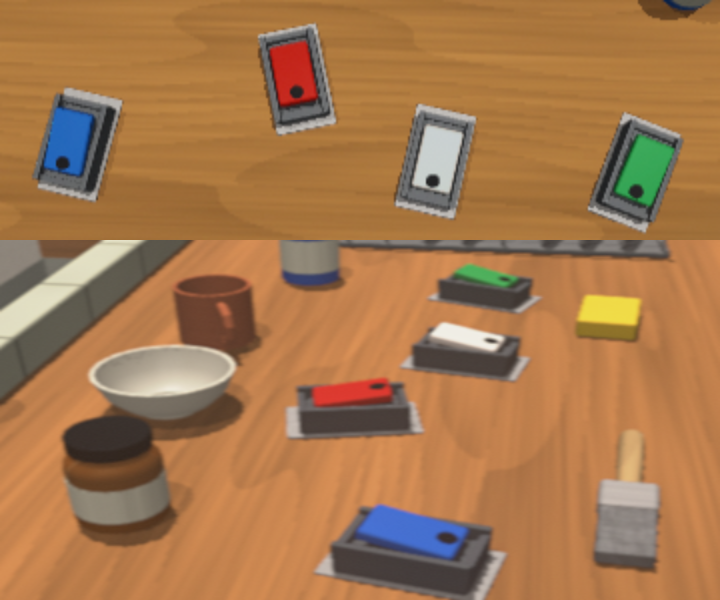

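White, blue and green are all tipped over: their dot ends at (491,341), (447,538) and (515,283) are low. Red is still off with its dot end up at (377,385), and nothing else has moved.

```bash
python3 -c "
from plant import bot
print(bot.close_job())"
```

```text
the job is handed in; nothing more can be done
None
```

The white, blue and green keys were tapped over in that order and stayed down, red stayed off, nothing on the worktop was seen to move, and the job was handed in at about 32 s.

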